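Square up the sample board set

TASK

Take the yellow cover board out of the black slotted rack and lean it on the wooden stand, in front of the three sample boards and flat against them; lay it against them, do not let it fall. Tap the stack's open side until the side edges of all four boards are flush, fully home against the stand's dark side stop, and leave the rest of the shelf, the grey spare board included, as it is.

Things in the scene. Friction and masses are not known exactly. Their poses are not given: they have to be found in the camera images.
- stand: fixed wooden display stand; origin on the shelf below its trough's inner corner; +x to its open front (which faces the rack, to the right), z up. Its back leans 30 degrees (0.524 rad) from vertical, top towards -x: up the back is u = (-0.5, 0, 0.866), out of the back is n = (0.866, 0, 0.5). The back rises 65 along u; the ledge, square to it, reaches 45 along n; both span y = -107 to +65
- stand_corner (a point): point 50 above the stand's origin, on the corner line (along the stand's y) where back and ledge meet; a board that is home against the side stop has the middle of its lower edge at the stand's y = 0
- stand_stop (a point): foot of the side stop's inner face at the corner line: a dark plate square to the stand's y, inner face at y = +65, rising 70 along u and as deep as the ledge; the stand's -y side is open
- board_a: blue paint sample board, a stiff plate 8 thick (its x), 130 wide (its y), 85 tall (its z); origin at the middle of its lower edge. The rearmost of the stack leaning on the stand, shifted sideways by 8 to 30 from the side stop at the start
- board_b: white paint sample board, a stiff plate 8 thick (its x), 130 wide (its y), 85 tall (its z); origin at the middle of its lower edge. The middle one of the stack leaning on the stand, shifted sideways by 8 to 30 from the side stop at the start
- board_c: red paint sample board, a stiff plate 8 thick (its x), 130 wide (its y), 85 tall (its z); origin at the middle of its lower edge. The front one of the stack leaning on the stand, shifted sideways by 8 to 30 from the side stop at the start
- cover: yellow cover board, a stiff plate 8 thick (its x), 130 wide (its y), 120 tall (its z), about 110 g; origin at the middle of its lower edge. Starts upright in one of the rack's two slots. Leaning in front of the stack, its origin is 28 along n from the corner line and its top 35 above the sample boards
- spare: grey spare board, same size as the cover, upright in the rack's other slot; stays there
- rack: fixed black slotted rack, 8 thick base; origin on the shelf midway between its two slots, which run along its y at x = -40 and x = +40, each 11 wide, 138 long, with walls up to 43 high; boards stand on the base, 8 above the shelf. A row of four fixed roller handles, 125 high, stands at y = -135
- tin_small: sealed steel tin, 74 diameter, 85 high; origin at the underside
- scraper: orange scraper lying flat, 145 long along its x, 70 wide, 16 high; origin at the underside near its middle
Things that resemble listed ones, but are neither listed nor needed, are in the scene too. Leave any green or turquoise look-alike of the stand alone.

How it is judged:
By the outcome, as a careful person would: the job done as asked, in the order asked, and still so for the second after the job is handed in, with the robot touching nothing.
It also fails if it takes over 51 s, if anything falls off the work surface, if the arm or the gripper's body presses on something with over 40 N, if the wrist force passes 120 N, or if a joint passes its speed limit or range.

ROBOT

A 6-joint arm with a two-finger parallel gripper is mounted at the origin on the work surface. World frame = base frame: x ahead of the robot, y to its left, z up, the work surface at z = 0. Lengths are in mm, angles in degrees, forces in N, time in s.
With the tool pointing down it reaches from about 350 to 850 mm from the base axis. Payload 8.1 kg.
Tool frame: the origin (TCP) lies on the centre line of the jaws, within the pads' length; the fingertips stand 19 mm ahead of it and the grasp point (between the pads) is the TCP; z points along the fingers, y is the direction in which the jaws open and shut (so a half turn about z gives the same grasp; the last joint's range is limited). The gripper opens to 85 mm and grips with 20 to 120 N. Pads are 22 mm wide; open, the fingers measure 114 mm over their backs; the gripper's body (76 mm by 85 mm) begins 54 mm behind the grasp point. The pads swing forward as they close: fully open they stand 13 mm farther back than shut.
Start: joints at [59.908, 7.471, 85.268, -0, 87.261, -4.893], TCP at [255.435, 542.916, 250.292] pointing down, gripper open.
Joint ranges: [-169.43, 169.43], [-51.17, 129.36], [1.28, 143.12], [-76.62, 256.62], [0, 156.53], [-152.29, 152.29]. Speed limits (degrees/s): [136.94, 136.94, 159.86, 180, 180, 180].

INTERFACE

Orientations are given as [roll, pitch, yaw] about the fixed x, y, z axes, in that order (R = Rz(yaw) Ry(pitch) Rx(roll)).
In Python, from bench import r, viewer gives the robot as it stands.
- The arm moves only by the tool carry_out, never from a script. Its argument "commands" is a list that holds one entry, the list of rows, each a list of 7 numbers: the finger opening in mm, from 0 to 85.4, then the shift along the tool's x, y, z in mm, then the turn, a rotation vector about the tool's x, y, z in degrees. A call has 1 to 5 rows; each row is the pose to reach, as a shift and turn from the pose commanded when the call began, along the tool's axes at that moment; what a row does not reach only later rows make up. A row lasts 1/8 s, in which the tool goes at most 62.5 mm and 10.7 degrees, less where a joint would pass 70% of its speed; a pose out of reach is approached as far as the arm can. A call with a gripper value outside its range is refused whole. The fingers move at their own pace and stop on an object; "grip_force" is the grip in N (left out, the last holds). Time passes only in rows, so rows that repeat a pose let the fingers close. It gives the time, the measured TCP pose, the force and the opening at its end, in the units of the state.
- r.sense(): the state, without advancing time (a new reading comes with each control period).
- viewer.snapshot(name): name is "side" or "top" or "wrist"; returns the picture (384x512x3 uint8, red, green, blue); there is no depth.
- viewer.calibration(name): a dict with "camera_matrix" (3x3 intrinsics, pixels), "rvec" (rotation vector, rad) and "tvec" (3), from world to camera coordinates, as OpenCV has them. Camera axes: x right, y down, z forward; pixel columns grow to the right and rows downward; lengths in mm; the calibration is good to about 2 mm. The wrist camera is an equidistant fisheye: a pixel r from the principal point sees the ray r / f radians off the axis. A picture is of the moment at which its call begins: read the wrist's pose just before it. calibration takes no time and is no camera call; for the wrist camera it gives the pose at the moment of the call.
- r.hand_in(): hands the job in, once; it reports no verdict.
The state is a dict: "time": time; "joint_pos": joint angles; "qd": joint speeds; "joint_efforts": joint torques, N m; "tool_pos": TCP position; "tcp_rot": TCP orientation; "ft_force": force on the tool from outside, world axes, zero at the start; "wrist_torque": the same for the moment, N m; "finger_gap": finger opening in mm.
Only numpy, scipy, OpenCV 4.12 (cv2) and the standard library are available. Lean on these libraries where they do the work, as an engineer would, in place of code of your own. Each camera call takes 0.05 s, during which the arm holds its last target. There are 200 camera calls.

## Working session

There is one attempt and no reset: what is moved stays moved. The work goes in short steps, Python scripts to look and compute and a tool call to move; the robot and the scene stay as the last step left them, time stands still between calls to the robot, and variables do not carry over. Pictures are saved under pics/ and viewed, about 8 in all and at most 12, crops included, and the job is handed in when it is done.

Besides the shell and the picture viewer there is one more tool, called after "Call:" by a JSON object that holds its "api" and its "payload", one argument or row to a line. carry_out: Moves the arm, as the interface text tells. Its arguments: {"type":"object","properties":{"commands":{"type":"array","items":{"type":"array","items":{"type":"array","items":{"type":"number"}}}},"grip_force":{"type":"number"}},"required":["commands"]}

```bash
ls; mkdir -p pics; python3 - <<'E'
from bench import r, viewer
import cv2
for n in ("side","top"):
    im=viewer.snapshot(n); cv2.imwrite(f"pics/{n}0.png",cv2.resize(im[:,:,::-1],None,fx=1.5,fy=1.5,interpolation=cv2.INTER_CUBIC))
    cv2.imwrite(f"pics/raw_{n}0.png",im[:,:,::-1]); print(n,viewer.calibration(n))
print(r.sense())
E
```

```text
pics
side {'camera_matrix': array([[495.68678329,   0.        , 260.2149962 ],
       [  0.        , 495.68678329, 191.43656071],
       [  0.        ,   0.        ,   1.        ]]), 'rvec': array([ 2.22969401, -0.48259447,  0.25532865]), 'tvec': array([-393.47872935,  240.6622159 , 1294.95448224])}
top {'camera_matrix': array([[475.16838332,   0.        , 253.85003613],
       [  0.        , 475.16838332, 190.97447067],
       [  0.        ,   0.        ,   1.        ]]), 'rvec': array([ 2.22401858, -2.17947249,  0.08856247]), 'tvec': array([  81.6148993 ,  498.09775843, 1275.12512013])}
{'time': 0.1, 'joint_pos': array([ 5.99074631e+01,  7.51086545e+00,  8.53253036e+01, -5.30494922e-04,
        8.72616116e+01, -4.89340890e+00]), 'qd': array([ 0.01944443, -0.06241017, -0.13890407, -0.03230819,  0.09621166,
       -0.0849497 ]), 'joint_efforts': array([ 2.63788888e-04, -5.70951033e+01, -5.01942194e+01, -1.65639422e-04,
        8.16765649e-03, -4.06879803e-05]), 'tool_pos': array([255.20407813, 542.49043411, 249.32672818]), 'tcp_rot': array([-1.79902530e+02, -7.81300158e-03,  1.54800891e+02]), 'ft_force': array([-0.666971  , -0.42684224, -0.33026195]), 'wrist_torque': array([-0.02263305,  0.00942063,  0.05212135]), 'finger_gap': 85.20538706854553}
```

View pics/side0.png

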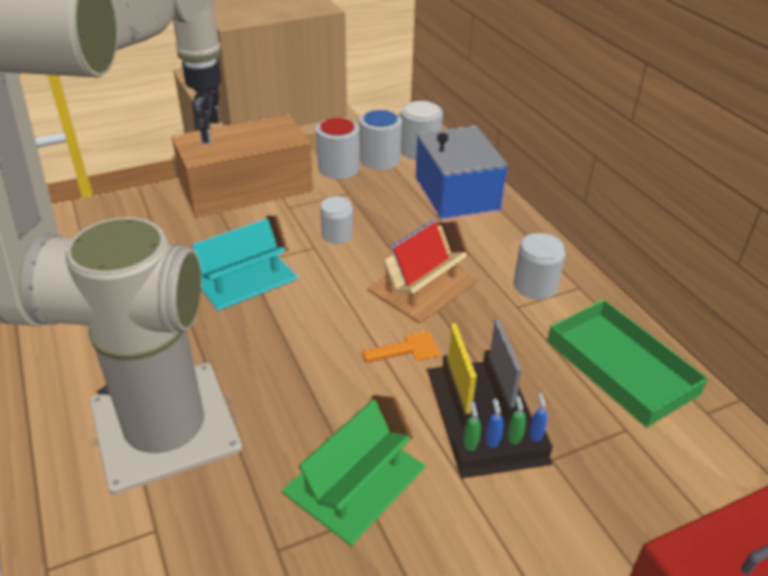

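View pics/top0.png

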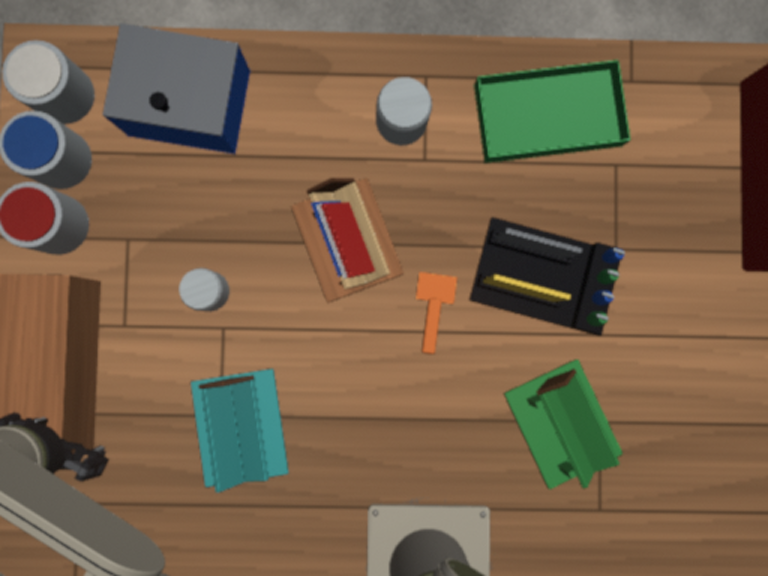

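The side view shows the stand near (425,270) and the yellow cover in the rack at (462,368). In the top view the stand is near (345,238), the cover runs (487,280)-(570,297), and the grey spare runs (506,233)-(581,250). Next I'll enlarge both.

```bash
python3 - <<'E'
import cv2, numpy as np
t=cv2.imread("pics/raw_top0.png"); s=cv2.imread("pics/raw_side0.png")
def c(im,x,y,w,h,f): return cv2.resize(im[y:y+h,x:x+w],None,fx=f,fy=f,interpolation=cv2.INTER_CUBIC)
# stand top x190..270 y112..207 ; rack top x310..420,y140..230
a=c(t,190,115,80,60+30,5)   # 400x450
b=c(s,240,140,80,90,5)
cv2.imwrite("pics/stand.png",np.hstack([a,b]))
a=c(t,310,140,100,75,4) ; b=c(s,280,210,100,75,4)
b2=c(s,280,240,100,75,4)
a=c(t,308,140,110,90,3.6); b=c(s,280,208,90,110,3.6)
H=max(a.shape[0],b.shape[0]); P=lambda m:cv2.copyMakeBorder(m,0,H-m.shape[0],0,0,cv2.BORDER_CONSTANT)
cv2.imwrite("pics/rack.png",np.hstack([P(a),P(b)])); print(a.shape,b.shape)
E
```

```text
(324, 396, 3) (396, 324, 3)
```

View pics/stand.png

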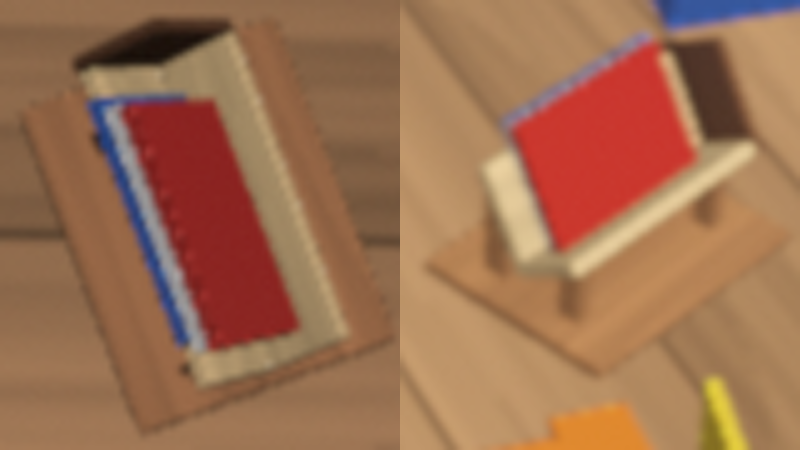

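View pics/rack.png

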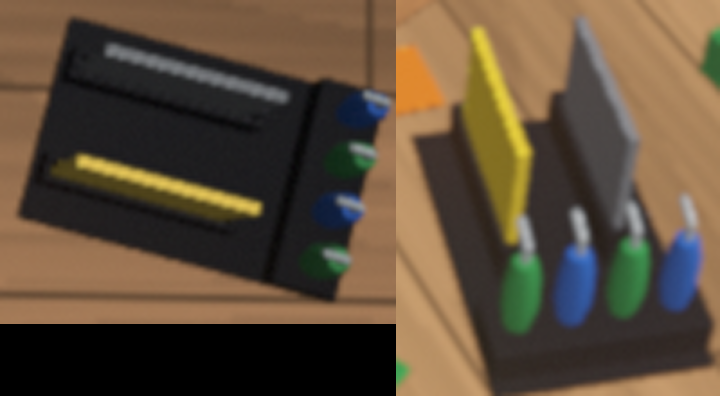

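```bash
cat > fit.py <<'E'
import numpy as np, cv2
from scipy.optimize import least_squares
from bench import r, viewer
K={n:viewer.calibration(n) for n in("top","side")}
def proj(n,P): 
    c=K[n]; return cv2.projectPoints(np.array(P,float).reshape(-1,1,3),c["rvec"],c["tvec"],c["camera_matrix"],None)[0][:,0]
def pose(p,P): 
    c,s=np.cos(p[2]),np.sin(p[2]); P=np.array(P,float)
    return P@np.array([[c,s,0],[-s,c,0],[0,0,1]])+[p[0],p[1],0]
def fit(obs,p0):
    f=lambda p:np.concatenate([(proj(n,pose(p,[P]))[0]-uv) for n,P,uv in obs])
    s=least_squares(f,p0,loss="soft_l1"); return s.x,f(s.x).reshape(-1,2)
E
cat > run1.py <<'E'
from fit import *
T=lambda x,y:np.array([190+x/5-.4,115+y/5-.4]); S=lambda x,y:np.array([240+(x-400)/5-.4,140+y/5-.4])
fr=lambda n,y,u:(-.5*u+.866*n,y,50+.866*u+.5*n)
obs=[("top",fr(45,-107,0),T(348,330)),("top",fr(0,-107,65),T(193,378)),("top",fr(0,65,70),T(78,66)),("top",fr(45,65,0),T(234,28)),
("side",fr(45,-107,0),S(572,263)),("side",fr(45,65,0),S(753,143)),("side",fr(45,65,70),S(722,42)),("side",fr(0,-107,65),S(487,168))]
p,e=fit(obs,[600,100,-1.3]); print("stand",p[:2].round(1),np.degrees(p[2]).round(2));print(e.round(1))
c=np.cos(p[2]);
for nm,q in {"red top-y":(T(208,350),24,85)}.items():
  pass
T2=lambda x,y:np.array([308+x/3.6-.4,140+y/3.6-.4]); S2=lambda x,y:np.array([280+(x-396)/3.6-.4,208+y/3.6-.4])
obs=[("top",(-40,65,128),T2(76,160)),("top",(-40,-65,128),T2(262,210)),("side",(-40,65,128),S2(477,29)),("side",(-40,-65,128),S2(523,151)),
("top",(40,65,128),T2(107,50)),("top",(40,-65,128),T2(289,98)),("side",(40,65,128),S2(579,20)),("side",(40,-65,128),S2(631,139))]
q,e=fit(obs,[600,-200,-.2]); print("rack",q[:2].round(1),np.degrees(q[2]).round(2));print(e.round(1))
print("cover top mid",pose(q,[(-40,0,128)]))
# board y offsets from red front corners at u=85,n=24
for n,uv in(("top",T(208,350)),("side",S(553,250))):
  u=85 if n=="top" else 0
  print(n,[ (y,(proj(n,pose(p,[fr(24,y,u)]))[0]-uv).round(1)) for y in(-75,-85,-95)])
E
python3 run1.py
```

```text
stand [602.7 159. ] -68.62
[[-1.6  1.1]
 [ 3.1  0.2]
 [ 1.7 -1.1]
 [-1.7 -0.2]
 [ 0.   0.3]
 [ 0.3 -0.3]
 [-0.5 -0.2]
 [ 0.  -0.1]]
rack [ 533.5 -164.5] -14.28
[[ 0.1 -0. ]
 [-1.2  0. ]
 [-0.3  0.4]
 [ 0.   1.9]
 [-0.3 -0.3]
 [-0.7  0.3]
 [ 0.2 -0.4]
 [ 1.   1.3]]
cover top mid [[ 494.72395765 -154.66485137  128.        ]]
top [(-75, array([-0.5, -8.6])), (-85, array([ 0.9, -4.8])), (-95, array([ 2.3, -1. ]))]
side [(-75, array([ 6.4, -1.9])), (-85, array([ 4.2, -0.5])), (-95, array([1.9, 1. ]))]
```

```bash
cat > nav.py <<'E'
import numpy as np
from scipy.spatial.transform import Rotation as Rn
from bench import r, viewer
def rot(ty,tz):
    """tool rotation from y axis and z axis (world)"""
    tz=np.array(tz,float);tz/=np.linalg.norm(tz);ty=np.array(ty,float);ty-=tz*(ty@tz);ty/=np.linalg.norm(ty)
    return Rn.from_matrix(np.c_[np.cross(ty,tz),ty,tz])
def yv(deg): a=np.radians(deg);return np.array([np.cos(a),np.sin(a),0])
def delta(pos,R):
    s=r.sense(); Rc=Rn.from_euler("xyz",s["tcp_rot"],degrees=True)
    d=Rc.inv().apply(np.array(pos)-s["tool_pos"]); w=np.degrees((Rc.inv()*R).as_rotvec())
    print("t",s["time"],"now",s["tool_pos"].round(1),s["tcp_rot"].round(1),"q",s["joint_pos"].round(0),"F",s["ft_force"].round(1),"gap",round(s["finger_gap"],1))
    print("shift",d.round(1),"turn",w.round(1),"|",np.linalg.norm(d).round(0),np.linalg.norm(w).round(0))
E
python3 - <<'E'
from nav import *
c=viewer.calibration("wrist"); import cv2
R=cv2.Rodrigues(c["rvec"])[0]; C=-R.T@c["tvec"].ravel(); print(c["camera_matrix"][0],C, R[2]) 
s=r.sense();Rc=Rn.from_euler("xyz",s["tcp_rot"],degrees=True); print("cam in tool",Rc.inv().apply(C-s["tool_pos"]),Rc.inv().apply(R[2]))
delta((480,40,330),rot(yv(-14.3),(0,0,-1)))
E
```

```text
[297.31863964   0.         253.23488308] [190.85083874 572.06341481 372.93881296] [ 0.25046239 -0.12052058 -0.96059533]
cam in tool [  70.83698006   -0.8510092  -123.60115757] [-2.78071263e-01 -7.78834693e-04  9.60560131e-01]
t 0.1 now [255.2 542.5 249.3] [-179.9   -0.   154.8] q [60.  8. 85. -0. 87. -5.] F [-0.7 -0.4 -0.3] gap 85.2
shift [-417.3 -359.1  -80.1] turn [-0.1  0.1 79.1] | 556.0 79.0
```

Call:
{"api": "carry_out", "payload": {
  "commands": [
    [[85,-40,-35,-40,0,0,8],[85,-85,-70,-80,0,0,16],[85,-125,-110,-80,0,0,24],[85,-170,-145,-80,0,0,32],[85,-210,-180,-80,0,0,40]]
  ]
}}

```text
time: 0.72
tool_pos: [369.3, 288.7, 330.2]
tcp_rot: [180.0, 0.0, 114.5]
ft_force: [0.7, 0.5, 0.2]
finger_gap: 85.2
```

```bash
python3 - <<'E'
from nav import *
delta((480,40,330),rot(yv(-14.3),(0,0,-1)))
E
```

```text
t 0.725 now [369.3 288.7 330.2] [180.    0.  114.5] q [ 32. -14.  98.  -0.  96.   7.] F [0.7 0.5 0.2] gap 85.2
shift [-272.2   -2.5    0.3] turn [ 0.   0.  38.8] | 272.0 39.0
```

Call:
{"api": "carry_out", "payload": {
  "commands": [
    [[85,-50,0,0,0,0,8],[85,-110,0,0,0,0,16],[85,-170,0,0,0,0,24],[60,-225,-2,0,0,0,32],[60,-272,-2,0,0,0,39]]
  ]
}}

```text
time: 1.35
tool_pos: [481.4, 40.8, 330.0]
tcp_rot: [-180.0, 0.0, 75.5]
ft_force: [0.1, 0.7, -0.1]
finger_gap: 60.0
```

```bash
python3 - <<'E'
from nav import *
import cv2, pickle
c=viewer.calibration("wrist"); im=viewer.snapshot("wrist"); pickle.dump((c,im),open("w1.pkl","wb"))
cv2.imwrite("pics/w1.png",cv2.resize(im[:,:,::-1],None,fx=1.5,fy=1.5,interpolation=cv2.INTER_CUBIC))
delta((480,40,330),rot(yv(-14.3),(0,0,-1)))
E
```

```text
t 1.4 now [482.9  36.5 329.6] [180.    0.2  75. ] q [ -2. -12.  96.  -0.  96.  13.] F [-1.6 -3.5 -0.6] gap 60.1
shift [ 2.7 -3.7 -0.5] turn [ 0.   0.2 -0.7] | 5.0 1.0
```

View pics/w1.png

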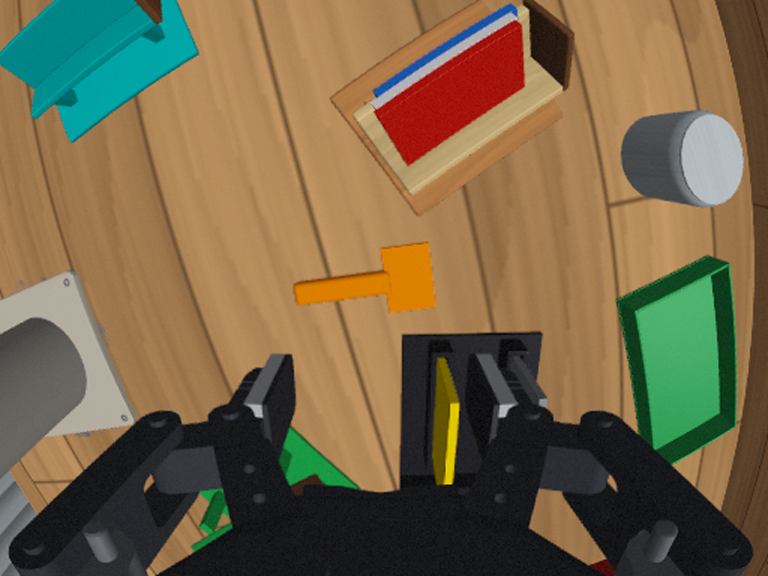

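The wrist view shows the stand clearly: ledge front corners at (410,192) and (563,90), back top end at (355,113), red lower edge (408,165)-(525,84). The cover is between the jaws at about (447,420). I'll refit the stand with these points.

```bash
cat > run2.py <<'E'
exec(open("run1.py").read().split("# board y")[0])
import pickle
W,im=pickle.load(open("w1.pkl","rb"))
_p=proj
def proj(n,P):
    if n!="w": return _p(n,P)
    P=np.array(P,float).reshape(-1,1,3); return cv2.fisheye.projectPoints(P,W["rvec"].reshape(3,1),W["tvec"].reshape(3,1),W["camera_matrix"],np.zeros(4))[0][:,0]
import fit as F; F.proj=proj
w=lambda x,y:np.array([x,y])/1.5-.17
ow=[("w",fr(45,-107,0),w(410,192)),("w",fr(45,65,0),w(563,90)),("w",fr(0,-107,65),w(355,113)),("w",fr(45,65,70),w(574,36))]
st=[("side",fr(45,-107,0),S(572,263)),("side",fr(45,65,0),S(753,143)),("side",fr(45,65,70),S(722,42)),("side",fr(0,-107,65),S(487,168))]
for nm,o in(("w",ow),("w+side",ow+st)):
  p,e=F.fit(o,[600,160,-1.2]); print(nm,p[:2].round(1),np.degrees(p[2]).round(2));print(e.round(1).tolist())
for u,a,b in((0,(408,165),(525,84)),(85,(375,108),(522,24))):
  for uv in(a,b):
    s=least_squares(lambda v:F.proj("w",pose(p,[fr(v[0],v[1],u)]))[0]-w(*uv),[24,0]).x; print("red u",u,"n,y",s.round(1))
for nm,P in {"cov":(-40,65,128),"cov2":(-40,-65,128)}.items(): print(nm,(F.proj("w",pose(q,[P]))[0]*1.5).round(0))
E
python3 run2.py; python3 -c "
import cv2,pickle
im=pickle.load(open('w1.pkl','rb'))[1]
a=im[225:335,260:370,::-1];b=im[0:150,215:390,::-1]
import numpy as np
a=cv2.resize(a,(440,440),interpolation=2)
cv2.imwrite('pics/w1c.png',a)"
```

```text
stand [602.7 159. ] -68.62
[[-1.6  1.1]
 [ 3.1  0.2]
 [ 1.7 -1.1]
 [-1.7 -0.2]
 [ 0.   0.3]
 [ 0.3 -0.3]
 [-0.5 -0.2]
 [ 0.  -0.1]]
rack [ 533.5 -164.5] -14.28
[[ 0.1 -0. ]
 [-1.2  0. ]
 [-0.3  0.4]
 [ 0.   1.9]
 [-0.3 -0.3]
 [-0.7  0.3]
 [ 0.2 -0.4]
 [ 1.   1.3]]
cover top mid [[ 494.72395765 -154.66485137  128.        ]]
w [603.4 158. ] -70.32
[[-2.1, -2.5], [1.9, -1.2], [1.4, 1.2], [-1.3, 1.4]]
w+side [603.2 158.1] -69.86
[[-1.7, -2.1], [1.7, -1.7], [1.5, 1.9], [-1.7, 1.0], [-0.4, 0.2], [0.7, 0.2], [0.1, 0.1], [-0.1, -0.4]]
red u 0 n,y [ 26.2 -94.6]
red u 0 n,y [20.8 37. ]
red u 85 n,y [ 18.3 -94.1]
red u 85 n,y [22.5 34.2]
cov [454. 402.]
cov2 [444. 512.]
```

View pics/w1c.png

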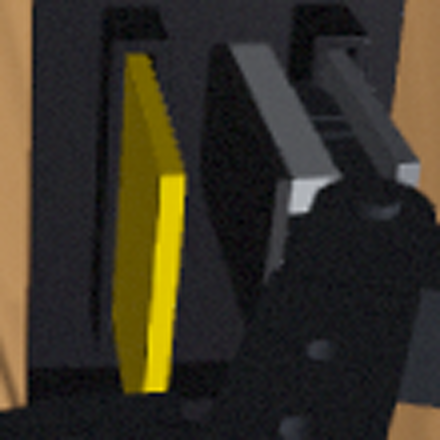

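```bash
python3 - <<'E'
from nav import *
delta((494.7,-154.7,190),rot(yv(-14.3),(0,0,-1)))
E
```

```text
t 1.4 now [482.9  36.5 329.6] [180.    0.2  75. ] q [ -2. -12.  96.  -0.  96.  13.] F [-1.6 -3.5 -0.6] gap 60.1
shift [-181.2   60.8  140.2] turn [ 0.   0.2 -0.7] | 237.0 1.0
```

Call:
{"api": "carry_out", "payload": {
  "commands": [
    [[50,-45,15,30,0,0,0],[50,-95,30,70,0,0,0],[50,-140,45,105,0,0,0],[50,-170,55,130,0,0,0],[50,-183,61,140,0,0,0]]
  ]
}}

```text
time: 2.02
tool_pos: [494.0, -150.5, 188.0]
tcp_rot: [-179.8, -0.0, 75.7]
ft_force: [-0.3, 0.2, -0.2]
finger_gap: 49.7
```

Call:
{"api": "carry_out", "payload": {
  "commands": [
    [[50,0,0,0,0,0,0],[50,0,0,0,0,0,0],[50,0,0,0,0,0,0]]
  ]
}}

```text
time: 2.4
tool_pos: [496.1, -148.6, 191.7]
tcp_rot: [179.9, 0.0, 75.9]
ft_force: [0.2, -0.1, -0.4]
finger_gap: 50.0
```

```bash
python3 - <<'E'
from nav import *
import cv2
delta((494.7,-154.7,118),rot(yv(-14.3),(0,0,-1)))
im=viewer.snapshot("wrist")
cv2.imwrite("pics/w2.png",cv2.resize(im[120:384,150:370,::-1],None,fx=2.2,fy=2.2,interpolation=cv2.INTER_CUBIC))
E
```

```text
t 2.4 now [ 496.1 -148.6  191.7] [179.9   0.   75.9] q [-22.  -3. 103.   0.  81.  -8.] F [ 0.2 -0.1 -0.4] gap 50.0
shift [-6.2 -0.1 73.7] turn [0.1 0.  0.2] | 74.0 0.0
```

View pics/w2.png

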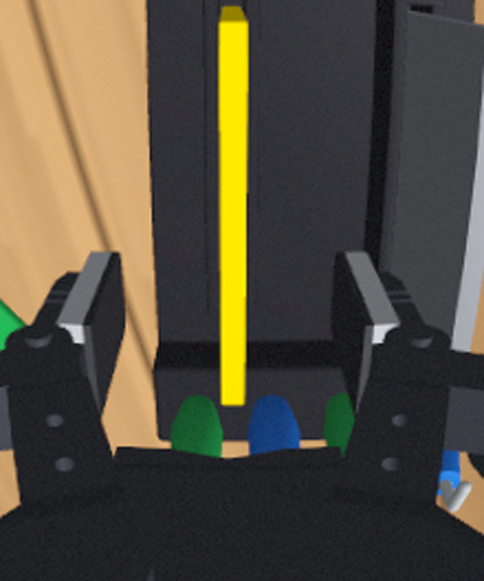

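The cover's top edge runs (233,20)-(232,405) in this crop, parallel to and centred between the pads at x≈118 and x≈340. Next is descend, grip and lift.

Call:
{"api": "carry_out", "payload": {
  "commands": [
    [[50,-3,0,25,0,0,0],[50,-6,0,50,0,0,0],[50,-6,0,66,0,0,0],[50,-6,0,73,0,0,0],[50,-6,0,73,0,0,0]]
  ]
}}

```text
time: 3.08
tool_pos: [493.9, -155.1, 117.4]
tcp_rot: [-180.0, -0.0, 75.8]
ft_force: [0.9, -0.1, 0.6]
finger_gap: 50.2
```

Call:
{"api": "carry_out", "payload": {
  "commands": [
    [[0,0,0,1,0,0,0],[0,0,0,1,0,0,0],[0,0,0,1,0,0,0],[0,0,0,1,0,0,0],[0,0,0,1,0,0,0]]
  ],
  "grip_force": 40
}}

```text
time: 3.7
tool_pos: [494.5, -155.5, 117.0]
tcp_rot: [179.9, 0.0, 75.8]
ft_force: [0.7, -1.0, 5.4]
finger_gap: 7.3
```

Call:
{"api": "carry_out", "payload": {
  "commands": [
    [[0,0,0,0,0,0,0],[0,0,0,0,0,0,0],[0,0,0,-10,0,0,0],[0,0,0,-20,0,0,0],[0,0,0,-30,0,0,0]]
  ]
}}

```text
time: 4.32
tool_pos: [493.8, -155.3, 146.9]
tcp_rot: [-180.0, -0.0, 75.8]
ft_force: [2.3, -0.5, -2.8]
finger_gap: 7.5
```

```bash
cat >> nav.py <<'E'
SO=np.array([603,158.5,50.]);SY=-69.7
Rs=Rn.from_euler("z",SY,degrees=True)
n_=Rs.apply([.866,0,.5]);u_=Rs.apply([-.5,0,.866]);y_=Rs.apply([0,1,0])
def sp(n,y,u): return SO+n*n_+y*y_+u*u_
def inst(p): d=np.array(p)-SO; return np.round([d@n_,d@y_,d@u_],1)
E
python3 - <<'E'
from nav import *
print("pre",sp(58,-12,165)); delta(sp(58,-12,165),rot(n_,-u_))
E
```

```text
pre [580.54902544 184.60432388 221.89      ]
t 4.325 now [ 493.8 -155.3  146.9] [-180.    -0.    75.8] q [-23.  -1. 105.   0.  76.  -9.] F [ 2.3 -0.5 -2.8] gap 7.5
shift [350.8   0.7 -75. ] turn [-27.6 -14.5  54.2] | 359.0 63.0
```

Call:
{"api": "carry_out", "payload": {
  "commands": [
    [[0,0,0,-20,0,0,0],[0,10,0,-50,0,0,0],[0,35,0,-80,0,0,0],[0,75,0,-110,0,0,8],[0,120,0,-130,0,0,16]]
  ]
}}

```text
time: 4.95
tool_pos: [523.1, -38.3, 278.2]
tcp_rot: [180.0, 0.0, 59.5]
ft_force: [1.1, 0.9, -1.4]
finger_gap: 7.5
```

```bash
python3 - <<'E'
from nav import *
delta(sp(58,-12,175),rot(n_,-u_))
E
```

```text
t 4.95 now [523.1 -38.3 278.2] [180.    0.   59.5] q [-10.  -5.  95.  -0.  90.  21.] F [ 1.1  0.9 -1.4] gap 7.5
shift [224.3 -67.7  47.6] turn [-28.8 -10.3  38.3] | 239.0 49.0
```

Call:
{"api": "carry_out", "payload": {
  "commands": [
    [[0,35,-10,0,-5,-2,7],[0,75,-22,0,-10,-4,14],[0,115,-35,5,-16,-6,21],[0,150,-45,12,-21,-8,28],[0,175,-53,20,-26,-9,34]]
  ]
}}

```text
time: 5.58
tool_pos: [565.1, 140.7, 256.6]
tcp_rot: [152.7, 0.7, 24.8]
ft_force: [0.7, -0.7, -1.6]
finger_gap: 7.4
```

Call:
{"api": "carry_out", "payload": {
  "commands": [
    [[0,0,0,0,0,0,0],[0,0,0,0,0,0,0]]
  ]
}}

```text
time: 5.82
tool_pos: [565.1, 138.6, 256.4]
tcp_rot: [152.9, 0.9, 25.0]
ft_force: [-0.0, -1.1, -0.3]
finger_gap: 7.3
```

```bash
python3 - <<'E'
from nav import *
print(inst(r.sense()["tool_pos"]))
delta(sp(50,-12,130),rot(n_,-u_))
E
```

```text
[108.  -42.4 176. ]
t 5.825 now [565.1 138.6 256.4] [152.9   0.9  25. ] q [ 24.   5.  91. -27.  85.  92.] F [-0.  -1.1 -0.3] gap 7.3
shift [ 33.6 -53.   49.6] turn [-2.9 -1.5  4.6] | 80.0 6.0
```

Call:
{"api": "carry_out", "payload": {
  "commands": [
    [[0,9,-14,8,-1,0,1],[0,18,-28,15,-2,-1,3],[0,27,-42,23,-3,-1.5,4.6],[0,33.6,-53,30,-3,-1.5,4.6],[0,33.6,-53,30,-3,-1.5,4.6]]
  ]
}}

```text
time: 6.45
tool_pos: [581.1, 182.4, 204.4]
tcp_rot: [149.9, 0.0, 20.2]
ft_force: [0.3, 0.1, -0.5]
finger_gap: 7.4
```

Call:
{"api": "carry_out", "payload": {
  "commands": [
    [[0,0,0,0,0,0,0],[0,0,0,0,0,0,0]]
  ]
}}

```text
time: 6.7
tool_pos: [581.5, 182.8, 206.1]
tcp_rot: [149.9, -0.2, 20.2]
ft_force: [0.1, -0.3, -1.8]
finger_gap: 7.4
```

```bash
python3 - <<'E'
from nav import *
import cv2
print(inst(r.sense()["tool_pos"]))
delta(sp(36,-12,114),rot(n_,-u_))
s=viewer.snapshot("side"); w=viewer.snapshot("wrist"); cv2.imwrite("pics/raw_s3.png",s[:,:,::-1])
a=cv2.resize(s[110:230,230:330,::-1],(400,480),interpolation=2); b=cv2.resize(w[:, :320,::-1],(400,480),interpolation=2)
cv2.imwrite("pics/m3.png",cv2.hconcat([a,b]))
E
```

```text
[ 51.8 -11.7 150.3]
t 6.7 now [581.5 182.8 206.1] [149.9  -0.2  20.2] q [ 29.  15.  87. -30.  84. 103.] F [ 0.1 -0.3 -1.8] gap 7.4
shift [ -0.4 -15.9  36.3] turn [ 0.1 -0.1 -0.2] | 40.0 0.0
```

View pics/m3.png

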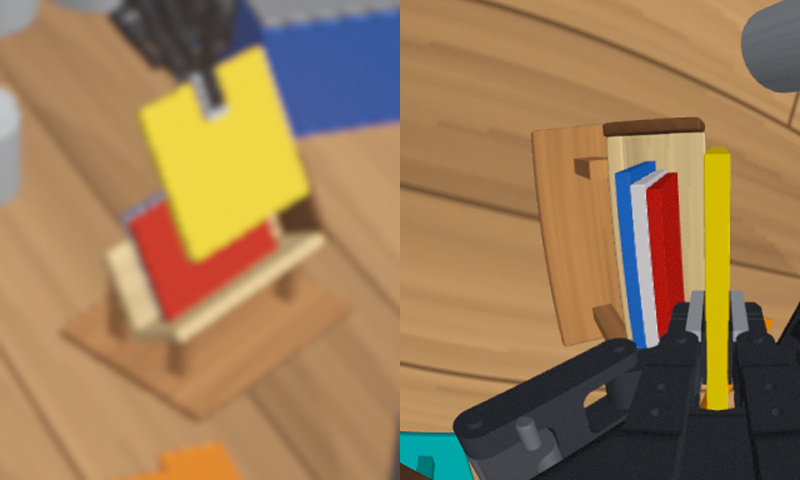

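The cover hangs parallel in front of the stack, with its lower edge above the ledge front. In the wrist view its top edge is (713,150)-(718,405) and red is at about (675,175). I'll lower it over the ledge.

Call:
{"api": "carry_out", "payload": {
  "commands": [
    [[0,0,-3,12,0,0,0],[0,0,-8,24,0,0,0],[0,0,-13,33,0,0,0],[0,0,-15,36,0,0,0],[0,0,-15,36,0,0,0]]
  ]
}}

```text
time: 7.42
tool_pos: [582.8, 178.4, 165.9]
tcp_rot: [149.9, -0.0, 20.2]
ft_force: [-0.6, 0.7, -1.2]
finger_gap: 7.4
```

Call:
{"api": "carry_out", "payload": {
  "commands": [
    [[0,0,0,1,0,0,0],[0,0,0,2,0,0,0],[0,0,0,3,0,0,0]]
  ]
}}

```text
time: 7.8
tool_pos: [583.7, 177.1, 164.0]
tcp_rot: [149.9, -0.1, 20.2]
ft_force: [0.3, 0.5, -1.6]
finger_gap: 7.3
```

```bash
python3 - <<'E'
from nav import *
print(inst(r.sense()["tool_pos"]), "F n,y,u",[(r.sense()["ft_force"]@v).round(1) for v in (n_,y_,u_)])
delta(sp(28,-12,109),rot(n_,-u_))
E
```

```text
[ 36.1 -11.7 110.8] F n,y,u [np.float64(-1.1), np.float64(0.4), np.float64(-1.2)]
t 7.8 now [583.7 177.1 164. ] [ 1.499e+02 -1.000e-01  2.020e+01] q [ 28.  17.  89. -30.  80. 105.] F [ 0.3  0.5 -1.6] gap 7.3
shift [-0.4 -8.1  1.8] turn [ 0.1 -0.  -0.1] | 8.0 0.0
```

Call:
{"api": "carry_out", "payload": {
  "commands": [
    [[0,0,0,1,0,0,0],[0,0,0,2,0,0,0],[0,0,0,2.5,0,0,0],[0,0,0,2.5,0,0,0]]
  ]
}}

```text
time: 8.3
tool_pos: [584.3, 176.6, 162.9]
tcp_rot: [149.9, -0.2, 20.2]
ft_force: [-5.5, 4.0, 5.5]
finger_gap: 7.4
```

Call:
{"api": "carry_out", "payload": {
  "commands": [
    [[0,0,-1.5,0,0,0,0],[0,0,-3,0,0,0,0],[0,0,-4.5,0,0,0,0],[0,0,-5,0,0,0,0]]
  ]
}}

```text
time: 8.8
tool_pos: [583.3, 180.3, 160.3]
tcp_rot: [149.9, -0.2, 20.2]
ft_force: [-0.8, 1.8, 5.6]
finger_gap: 7.2
```

```bash
python3 - <<'E'
from nav import *
print(inst(r.sense()["tool_pos"]), "F n,y,u",[(r.sense()["ft_force"]@v).round(1) for v in (n_,y_,u_)])
E
```

```text
[ 31.5 -10.9 109.2] F n,y,u [np.float64(1.1), np.float64(-0.1), np.float64(5.8)]
```

Call:
{"api": "carry_out", "payload": {
  "commands": [
    [[0,0,-1,0,0,0,0],[0,0,-2,0,0,0,0],[0,0,-3,0,0,0,0],[0,0,-3,0,0,0,0]]
  ]
}}

```text
time: 9.3
tool_pos: [582.7, 182.2, 159.1]
tcp_rot: [149.8, -0.2, 20.2]
ft_force: [-1.1, -1.0, 6.8]
finger_gap: 7.3
```

```bash
python3 - <<'E'
from nav import *
s=r.sense()
print(inst(s["tool_pos"]), "F n,y,u",[(s["ft_force"]@v).round(1) for v in (n_,y_,u_)],"T",[(s["wrist_torque"]@v).round(2) for v in (n_,y_,u_)])
E
```

```text
[ 29.2 -10.8 109.2] F n,y,u [np.float64(3.9), np.float64(-1.4), np.float64(5.7)] T [np.float64(0.29), np.float64(-0.66), np.float64(0.05)]
```

Call:
{"api": "carry_out", "payload": {
  "commands": [
    [[0,0,-0.7,0,0,0,0],[0,0,-1.5,0,0,0,0],[0,0,-1.5,0,0,0,0]]
  ]
}}

```text
time: 9.68
tool_pos: [582.5, 182.7, 158.9]
tcp_rot: [149.7, -0.2, 20.2]
ft_force: [0.7, -5.2, 8.9]
finger_gap: 7.3
```

```bash
python3 - <<'E'
from nav import *
import cv2
s=r.sense()
print(inst(s["tool_pos"]), "F n,y,u",[(s["ft_force"]@v).round(1) for v in (n_,y_,u_)],"T",[(s["wrist_torque"]@v).round(2) for v in (n_,y_,u_)])
t=viewer.snapshot("top"); w=viewer.snapshot("wrist")
a=cv2.resize(t[110:210,190:270,::-1],(400,500),interpolation=2); b=cv2.resize(w[80:280,110:270,::-1],(400,500),interpolation=2)
cv2.imwrite("pics/m4.png",cv2.hconcat([a,b]))
E
```

```text
[ 28.7 -10.8 109.2] F n,y,u [np.float64(8.9), np.float64(-1.2), np.float64(5.1)] T [np.float64(0.15), np.float64(-1.44), np.float64(0.27)]
```

View pics/m4.png

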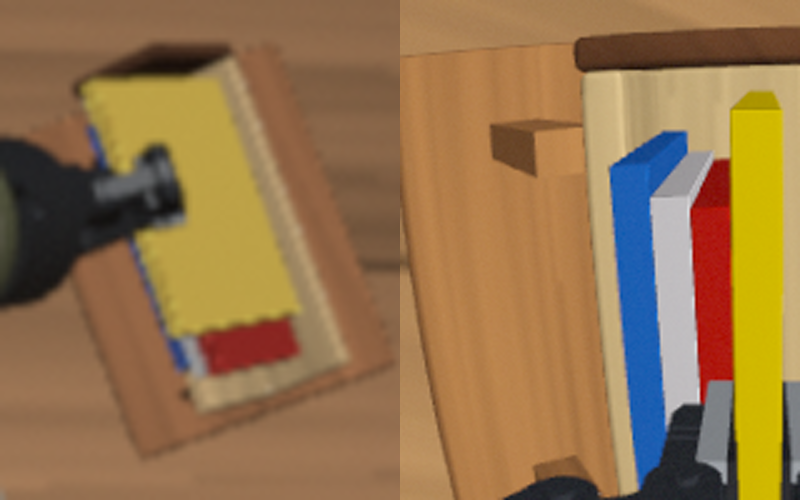

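Cover is on the ledge (5 N) and against the stack (9 N), with fingertips above the sample tops. I'll release and withdraw along u.

Call:
{"api": "carry_out", "payload": {
  "commands": [
    [[25,0,0,0,0,0,0],[25,0,0,0,0,0,0],[25,0,0,0,0,0,0],[25,0,0,0,0,0,0]]
  ]
}}

```text
time: 10.28
tool_pos: [581.0, 183.6, 156.5]
tcp_rot: [149.9, -0.1, 20.2]
ft_force: [0.6, -0.2, 0.2]
finger_gap: 24.9
```

Call:
{"api": "carry_out", "payload": {
  "commands": [
    [[25,0,0,-4,0,0,0],[25,0,0,-12,0,0,0],[25,0,0,-25,0,0,0],[25,0,0,-45,0,0,0],[25,0,0,-70,0,0,0]]
  ]
}}

```text
time: 10.9
tool_pos: [568.6, 217.3, 218.8]
tcp_rot: [149.9, -0.1, 20.2]
ft_force: [-0.2, 0.9, 0.1]
finger_gap: 25.0
```

```bash
python3 - <<'E'
from nav import *
th=np.radians(35); z=-np.cos(th)*u_+np.sin(th)*y_
print(inst(r.sense()["tool_pos"]))
for u in (150,100,56): delta(sp(18,-135,u),rot(n_,z))
E
```

```text
[ 26.4 -11.8 179.7]
t 10.9 now [568.6 217.3 218.8] [ 1.499e+02 -1.000e-01  2.020e+01] q [ 32.  15.  85. -29.  87. 105.] F [-0.2  0.9  0.1] gap 25.0
shift [-123.2   -8.1   29.7] turn [ 0.2 35.  -0.1] | 127.0 35.0
t 10.9 now [568.6 217.3 218.8] [ 1.499e+02 -1.000e-01  2.020e+01] q [ 32.  15.  85. -29.  87. 105.] F [-0.2  0.9  0.1] gap 25.0
shift [-123.2   -8.2   79.6] turn [ 0.2 35.  -0.1] | 147.0 35.0
t 10.9 now [568.6 217.3 218.8] [ 1.499e+02 -1.000e-01  2.020e+01] q [ 32.  15.  85. -29.  87. 105.] F [-0.2  0.9  0.1] gap 25.0
shift [-123.3   -8.3  123.6] turn [ 0.2 35.  -0.1] | 175.0 35.0
```

Call:
{"api": "carry_out", "payload": {
  "commands": [
    [[2,-25,0,-5,0,4,0],[2,-60,-2,-5,0,13,0],[2,-95,-5,0,0,22,0],[2,-123,-8,10,0,30,0],[2,-123,-8,30,0,35,0]]
  ]
}}

```text
time: 11.52
tool_pos: [455.7, 167.6, 188.9]
tcp_rot: [144.6, -30.2, 39.8]
ft_force: [-0.5, -0.4, 1.2]
finger_gap: 1.7
```

```bash
python3 - <<'E'
from nav import *
th=np.radians(35); z=-np.cos(th)*u_+np.sin(th)*y_
print(inst(r.sense()["tool_pos"]))
delta(sp(18,-135,56),rot(n_,z))
E
```

```text
[  17.8 -134.9  150.1]
t 11.525 now [455.7 167.6 188.9] [144.6 -30.2  39.8] q [ 37. -35. 138. -44.  54. 117.] F [-0.5 -0.4  1.2] gap 1.7
shift [-54.7   0.1  76.6] turn [ 0.1 -0.5 -0.1] | 94.0 1.0
```

```bash
python3 - <<'E'
from nav import *
th=np.radians(25); z=-np.cos(th)*u_+np.sin(th)*y_
delta(sp(18,-130,110),rot(n_,z))
delta(sp(18,-128,62),rot(n_,z))
E
```

```text
t 11.525 now [455.7 167.6 188.9] [144.6 -30.2  39.8] q [ 37. -35. 138. -44.  54. 117.] F [-0.5 -0.4  1.2] gap 1.7
shift [-19.3   0.1  35.6] turn [  0.1 -10.5  -0.1] | 40.0 10.0
t 11.525 now [455.7 167.6 188.9] [144.6 -30.2  39.8] q [ 37. -35. 138. -44.  54. 117.] F [-0.5 -0.4  1.2] gap 1.7
shift [-45.5   0.1  75.8] turn [  0.1 -10.5  -0.1] | 88.0 10.0
```

Call:
{"api": "carry_out", "payload": {
  "commands": [
    [[2,-5,0,9,0,-3,0],[2,-10,0,18,0,-6,0],[2,-15,0,27,0,-10,0],[2,-19,0,36,0,-10.5,0],[2,-19,0,36,0,-10.5,0]]
  ]
}}

```text
time: 12.15
tool_pos: [468.0, 149.0, 151.9]
tcp_rot: [147.4, -21.1, 33.1]
ft_force: [-0.1, -0.6, 0.1]
finger_gap: 2.1
```

```bash
python3 - <<'E'
from nav import *
th=np.radians(25); z=-np.cos(th)*u_+np.sin(th)*y_
print(inst(r.sense()["tool_pos"]))
delta(sp(18,-128,62),rot(n_,z))
E
```

```text
[  18.1 -129.9  107.2]
t 12.15 now [468.  149.  151.9] [147.4 -21.1  33.1] q [ 34. -21. 130. -40.  58. 115.] F [-0.1 -0.6  0.1] gap 2.1
shift [-17.1  -0.3  41.9] turn [ 0.2  0.5 -0.1] | 45.0 1.0
```

Joints have room now; going down beside the stack, then a look.

Call:
{"api": "carry_out", "payload": {
  "commands": [
    [[2,-4,0,10,0,0,0],[2,-8,0,20,0,0,0],[2,-13,0,32,0,0,0],[2,-17,0,42,0,0,0],[2,-17,0,42,0,0,0]]
  ]
}}

```text
time: 12.78
tool_pos: [477.3, 127.6, 111.7]
tcp_rot: [147.5, -21.0, 33.0]
ft_force: [0.3, -0.4, -0.2]
finger_gap: 2.0
```

```bash
python3 - <<'E'
from nav import *
import cv2
s=r.sense()
print(inst(s["tool_pos"]),s["joint_pos"].round(0),s["ft_force"].round(1))
s=viewer.snapshot("side"); w=viewer.snapshot("wrist")
a=cv2.resize(s[120:230,230:330,::-1],(400,440),interpolation=2); b=cv2.resize(w[60:335,140:390,::-1],(400,440),interpolation=2)
cv2.imwrite("pics/m5.png",cv2.hconcat([a,b]))
E
```

```text
[  18.2 -128.7   60.7] [ 30. -18. 133. -42.  51. 116.] [ 0.3 -0.4 -0.2]
```

View pics/m5.png

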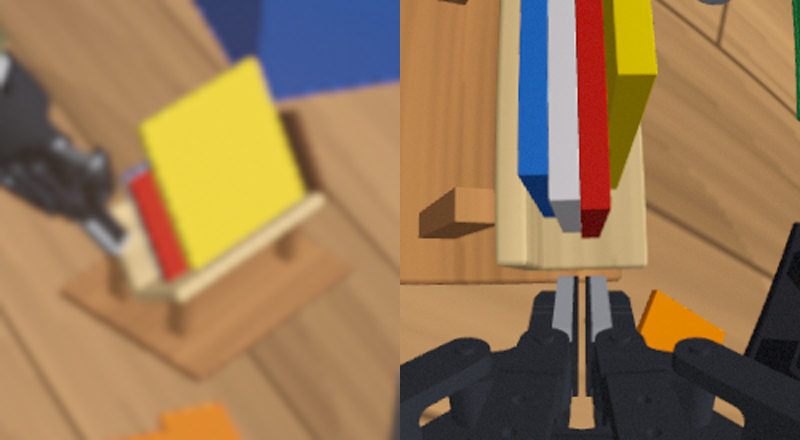

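The cover leans flat in front of red. The wrist view (fingers at x≈555–612 at the tips) shows that closed pads would cover only about two boards. I'll open the fingers to about 7 mm so each pad spans two board edges, go slightly higher, then push.

Call:
{"api": "carry_out", "payload": {
  "commands": [
    [[7,4,-1,-9,0,0,0],[7,4,-1,-9,0,0,0],[7,4,-1,-9,0,0,0]]
  ]
}}

```text
time: 13.25
tool_pos: [476.0, 134.4, 121.7]
tcp_rot: [147.5, -21.2, 33.1]
ft_force: [0.2, -0.0, -0.1]
finger_gap: 7.0
```

```bash
python3 - <<'E'
from nav import *
th=np.radians(25); z=-np.cos(th)*u_+np.sin(th)*y_
print(inst(r.sense()["tool_pos"]))
delta(sp(17,-105,71),rot(n_,z))
delta(sp(17,-83,71),rot(n_,z))
E
```

```text
[  17.2 -127.5   72.8]
t 13.25 now [476.  134.4 121.7] [147.5 -21.2  33.1] q [ 31. -19. 132. -41.  53. 116.] F [ 0.2 -0.  -0.1] gap 7.0
shift [19.7 -0.3 11. ] turn [ 0.2  0.4 -0.1] | 23.0 0.0
t 13.25 now [476.  134.4 121.7] [147.5 -21.2  33.1] q [ 31. -19. 132. -41.  53. 116.] F [ 0.2 -0.  -0.1] gap 7.0
shift [39.7 -0.3 20.2] turn [ 0.2  0.4 -0.1] | 45.0 0.0
```

Call:
{"api": "carry_out", "payload": {
  "commands": [
    [[7,4,0,2,0,0,0],[7,8,0,4,0,0,0],[7,12,0,6,0,0,0],[7,16,0,8,0,0,0],[7,20,0,10,0,0,0]]
  ]
}}

```text
time: 13.88
tool_pos: [497.1, 140.0, 120.7]
tcp_rot: [147.3, -21.0, 33.0]
ft_force: [-5.1, -10.0, 7.7]
finger_gap: 6.9
```

Call:
{"api": "carry_out", "payload": {
  "commands": [
    [[7,3,0,1.4,0,0,0],[7,6,0,2.8,0,0,0],[7,9,0,4.2,0,0,0],[7,12,0,5.6,0,0,0],[7,14,0,6.5,0,0,0]]
  ]
}}

```text
time: 14.5
tool_pos: [511.5, 145.2, 120.5]
tcp_rot: [147.4, -21.0, 33.0]
ft_force: [-5.1, -8.1, 6.7]
finger_gap: 6.6
```

```bash
python3 - <<'E'
from nav import *
import cv2
s=r.sense()
print(inst(s["tool_pos"]), "F n,y,u",[(s["ft_force"]@v).round(1) for v in (n_,y_,u_)])
s=viewer.snapshot("side"); w=viewer.snapshot("wrist")
a=cv2.resize(s[120:230,230:330,::-1],(400,440),interpolation=2); b=cv2.resize(w[10:285,140:390,::-1],(400,440),interpolation=2)
cv2.imwrite("pics/m6.png",cv2.hconcat([a,b]))
E
```

```text
[ 18.5 -90.4  70.7] F n,y,u [np.float64(8.4), np.float64(-7.6), np.float64(2.9)]
```

View pics/m6.png

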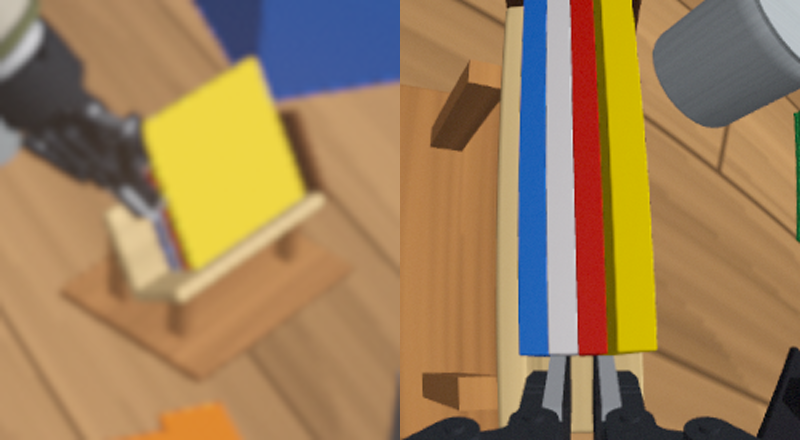

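Board ends look flush near row 353 while moving, but there is an 8 N side force along n. That is probably the rear finger's back rubbing the stand's back panel. I'll back off, go higher with a slightly wider gap, and push home.

Call:
{"api": "carry_out", "payload": {
  "commands": [
    [[7,-3.6,0,-1.7,0,0,0],[7,-3.6,0,-1.7,0,0,0],[10,0,0,-9,0,0,0],[10,0,0,-9,0,0,0],[10,0,0,-9,0,0,0]]
  ]
}}

```text
time: 15.22
tool_pos: [506.4, 149.3, 127.1]
tcp_rot: [147.5, -21.1, 33.1]
ft_force: [-0.0, -0.0, 0.3]
finger_gap: 9.8
```

```bash
python3 - <<'E'
from nav import *
s=r.sense()
th=np.radians(25); z=-np.cos(th)*u_+np.sin(th)*y_
print(inst(s["tool_pos"]), "F n,y,u",[(s["ft_force"]@v).round(1) for v in (n_,y_,u_)])
delta(sp(17,-85,79),rot(n_,z))
E
```

```text
[ 17.  -93.8  79.2] F n,y,u [np.float64(0.2), np.float64(-0.0), np.float64(0.3)]
t 15.225 now [506.4 149.3 127.1] [147.5 -21.1  33.1] q [ 31. -13. 127. -42.  52. 116.] F [-0.  -0.   0.3] gap 9.8
shift [ 7.9 -0.   3.9] turn [ 0.1  0.5 -0.1] | 9.0 1.0
```

Call:
{"api": "carry_out", "payload": {
  "commands": [
    [[10,2.5,0,1.2,0,0,0],[10,5,0,2.4,0,0,0],[10,7,0,3.4,0,0,0],[10,8.5,0,4,0,0,0],[10,8.5,0,4,0,0,0]]
  ]
}}

```text
time: 15.85
tool_pos: [515.3, 152.3, 127.2]
tcp_rot: [147.5, -21.1, 33.1]
ft_force: [-2.2, -0.4, -2.1]
finger_gap: 10.1
```

```bash
cat > st.py <<'E'
from nav import *
s=r.sense()
print(inst(s["tool_pos"]), "F n,y,u",[(s["ft_force"]@v).round(1) for v in (n_,y_,u_)],"T",[(s["wrist_torque"]@v).round(2) for v in (n_,y_,u_)])
E
python3 st.py
```

```text
[ 17.3 -84.4  79.2] F n,y,u [np.float64(-1.4), np.float64(-2.2), np.float64(-1.6)] T [np.float64(-0.42), np.float64(0.28), np.float64(0.16)]
```

Call:
{"api": "carry_out", "payload": {
  "commands": [
    [[10,1,0,0.5,0,0,0],[10,2,0,0.9,0,0,0],[10,2.7,0,1.3,0,0,0],[10,2.7,0,1.3,0,0,0]]
  ]
}}

```text
time: 16.35
tool_pos: [516.7, 152.4, 126.4]
tcp_rot: [147.5, -20.9, 33.0]
ft_force: [-16.3, -1.7, 7.7]
finger_gap: 10.1
```

```bash
python3 st.py
```

```text
[ 17.2 -83.1  78.3] F n,y,u [np.float64(0.3), np.float64(-15.8), np.float64(8.7)] T [np.float64(-1.95), np.float64(0.3), np.float64(0.17)]
```

Call:
{"api": "carry_out", "payload": {
  "commands": [
    [[10,-4,0,-2,0,0,0],[10,-10,0,-5,0,0,0],[10,-18,0,-9,0,0,0],[10,-22,0,-10,0,0,0],[10,-22,0,-10,0,0,0]]
  ]
}}

```text
time: 16.98
tool_pos: [495.2, 144.9, 127.3]
tcp_rot: [147.5, -21.1, 33.1]
ft_force: [0.2, -0.9, -0.3]
finger_gap: 10.0
```

```bash
python3 st.py; python3 - <<'E'
from bench import viewer
import cv2,pickle
c=viewer.calibration("wrist"); w=viewer.snapshot("wrist"); pickle.dump((c,w),open("w7.pkl","wb"))
a=cv2.resize(w[0:110,170:320,::-1],None,fx=2.6,fy=2.6,interpolation=2); b=cv2.resize(w[150:260,170:320,::-1],None,fx=2.6,fy=2.6,interpolation=2)
cv2.imwrite("pics/m7.png",cv2.hconcat([a,b]))
E
```

```text
[  17.3 -105.8   79.3] F n,y,u [np.float64(0.6), np.float64(-0.2), np.float64(-0.7)] T [np.float64(-0.17), np.float64(0.19), np.float64(0.12)]
```

View pics/m7.png

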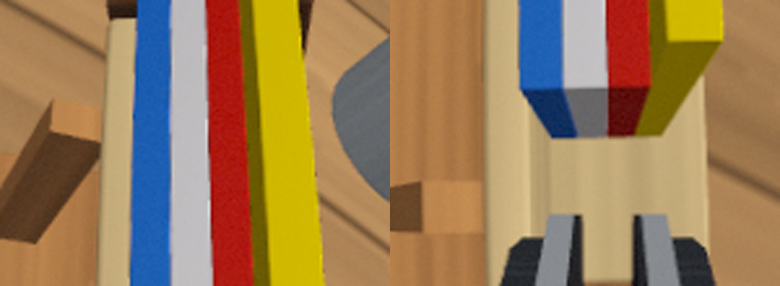

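All four ends are flush: sample tops end at row 88 and lower edges at row 135 in the right crop. I'll retreat and do a last check.

Call:
{"api": "carry_out", "payload": {
  "commands": [
    [[10,-2,0,-20,0,0,0],[10,-4,0,-50,0,-4,0],[10,-4,0,-80,0,-8,0],[10,-4,0,-110,0,-12,0],[10,-4,0,-120,0,-15,0]]
  ]
}}

```text
time: 17.65
tool_pos: [427.0, 178.5, 222.4]
tcp_rot: [149.6, -8.4, 25.0]
ft_force: [0.8, -0.2, 0.5]
finger_gap: 10.0
```

Call:
{"api": "carry_out", "payload": {
  "commands": [
    [[10,0,0,0,0,0,0],[10,0,0,0,0,0,0],[10,0,0,0,0,0,0],[10,0,0,0,0,0,0]]
  ]
}}

```text
time: 18.15
tool_pos: [426.3, 176.7, 219.7]
tcp_rot: [149.5, -8.3, 25.0]
ft_force: [-0.3, 0.0, -0.8]
finger_gap: 10.3
```

```bash
python3 st.py; python3 - <<'E'
from bench import viewer
import cv2
s=viewer.snapshot("side"); w=viewer.snapshot("wrist")
a=cv2.resize(s[100:330,210:390,::-1],(390,498),interpolation=2); b=cv2.resize(w[60:290,150:330,::-1],(390,498),interpolation=2)
cv2.imwrite("pics/m8.png",cv2.hconcat([a,b]))
E
```

```text
[  17.  -159.4  186.1] F n,y,u [np.float64(-0.5), np.float64(-0.3), np.float64(-0.6)] T [np.float64(-0.05), np.float64(0.26), np.float64(0.04)]
```

The viewing budget is used up, so I'll check the final state by numbers.

```bash
cat > chk.py <<'E'
from nav import *; from fit import proj
import cv2
for nm in("side","top"):
    im=viewer.snapshot(nm); h=cv2.cvtColor(im,cv2.COLOR_RGB2HSV)
    m=cv2.inRange(h,(22,140,90),(35,255,255)); 
    k=cv2.connectedComponentsWithStats(m); P=proj(nm,[sp(32,y,u) for y in(-65,65) for u in(0,120)])
    c=P.mean(0); d=[np.hypot(*(k[3][i]-c)) if k[2][i,4]>150 else 1e9 for i in range(1,k[0])]
    i=1+int(np.argmin(d)); cn=max(cv2.findContours((k[1]==i).astype("uint8"),0,2)[0],key=len)
    q=cv2.approxPolyDP(cv2.convexHull(cn),3,True)[:,0]; print(nm,"pred",P.round(1).tolist(),"seen",q.tolist())
    o=cv2.imread(f"pics/raw_{nm}0.png")[:,:,::-1]; D=(cv2.absdiff(cv2.GaussianBlur(o,(5,5),0),cv2.GaussianBlur(im,(5,5),0)).max(2)>35).astype("uint8")
    s=cv2.connectedComponentsWithStats(D)[2]; print("changed boxes",[x.tolist() for x in s[1:] if x[4]>25])
E
python3 chk.py
```

```text
side pred [[280.3, 186.2], [267.2, 150.0], [307.9, 168.3], [296.1, 133.5]] seen [[293, 134], [307, 167], [279, 185], [266, 150]]
changed boxes [[0, 0, 30, 14, 293], [0, 0, 241, 149, 13261], [0, 20, 31, 17, 396], [28, 105, 30, 54, 633], [262, 132, 46, 59, 1628], [113, 164, 24, 29, 196], [19, 176, 36, 25, 453], [102, 180, 19, 47, 497], [2, 182, 10, 26, 166], [10, 198, 48, 19, 575], [0, 203, 9, 13, 84], [298, 216, 21, 60, 639]]
top pred [[247.7, 168.5], [224.3, 172.1], [231.4, 121.8], [206.7, 121.0]] seen [[205, 124], [231, 123], [247, 169], [223, 172]]
changed boxes [[205, 122, 45, 64, 1557], [324, 182, 58, 19, 449], [77, 210, 159, 174, 13864], [151, 230, 14, 9, 46], [99, 248, 12, 22, 107], [0, 275, 73, 46, 1575], [97, 276, 17, 4, 48], [0, 328, 95, 56, 1184], [55, 350, 30, 3, 58]]
```

```bash
python3 -c "
from bench import r; print(r.hand_in())"
```

```text
the job is handed in; nothing more can be done
None
```

I took the yellow cover out of the rack and laid it on the stand, flat against the three sample boards. I then released it and tapped the open side until all four boards stopped against the side stop. I handed the job in at about 18 s, with the gripper clear of everything.

**What the last checks showed:**
- **Home against the stop:** the final push stopped at about 16 N, with the fingers within about a millimetre of where home boards should stop them.
- **Flush edges:** the last close wrist picture showed all four side edges flush.
- **Cover position:** its corners in the side and top pictures match the home pose to within about 1–3 px. The largest gap was 3 px, at the cover's far end in the top view. I put that down to blurred edges, because the near edge matched within 1 px.
- **Rest of the shelf:** comparing pictures from before and after shows changes only at the stand, the cover's old slot and the arm. The spare board and scraper did not move.

**What went less well:**
- On the first push, a finger probably rubbed the stand's back panel, at about 8 N sideways. I backed off, went higher, and the second push was clean.
- I had used all 12 picture views, so I never looked at the final picture. The end state was checked by numbers only.

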